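# Build up the macro lens

### The arm

A 6-joint arm with a two-finger parallel gripper is mounted at the origin on the work surface. World frame = base frame: x ahead of the robot, y to its left, z up, the work surface at z = 0. Lengths are in mm, angles in rad, forces in N, time in s.
With the tool pointing down it reaches from about 325 to 900 mm from the base axis. Payload 6.1 kg.
Tool frame: the origin (TCP) lies on the centre line of the jaws, within the pads' length; the fingertips stand 17 mm ahead of it and the grasp point (between the pads) lies 2 mm behind it; z points along the fingers, y is the line along which they close (so a half turn about z gives the same grasp; the last joint's range is limited). The gripper opens to 85 mm and grips with 20 to 120 N. Pads are 22 mm wide; open, the fingers measure 114 mm over their backs; the gripper's body (76 mm by 85 mm) begins 54 mm behind the grasp point. The pads swing forward as they close: fully open they stand 13 mm farther back than shut.
Start: joints at [-1.446, 0.22, 1.526, -0, 1.395, -0.126], TCP at [155.105, -605.441, 248.3] pointing down, gripper open.
Joint ranges: [-2.98, 2.98], [-0.91, 2.08], [0.09, 2.57], [-1.24, 4.39], [0.2, 2.65], [-2.68, 2.68]. Speed limits (rad/s): [2.57, 2.57, 3.01, 3.14, 3.14, 3.14].

### API

Orientations are given as a unit quaternion [x, y, z, w].
In Python, from workcell import manip gives the robot as it stands. The module is installed in compiled form; this text tells all that it offers.
- The arm moves only by the tool drive_tool, never from a script. Its argument "steps" is a list of rows, each an object with "delta_pos": the shift along the tool's x, y, z in cm, a list of three; "turn": the turn about the tool's z in rad. A call has 1 to 8 rows; each row is the pose to reach, as a shift and turn from the pose commanded when the call began, along the tool's axes at that moment; what a row does not reach only later rows make up. A row lasts 1/10 s, in which the tool goes at most 50 mm and 8.59 degrees, less where a joint would pass 70% of its speed; a pose out of reach is approached as far as the arm can. A call with a gripper value outside its range is refused whole. "jaw" is the finger opening in cm, from 0 to 8.54, set as the call begins (left out, the last holds). The fingers move at their own pace and stop on an object; "newtons" is the grip in N (left out, the last holds). Time passes only in rows, so rows that repeat a pose let the fingers close. It gives the time, the measured TCP pose, the force, the opening and the grip force at its end, in the units of the state.
- manip.state(): the state, without advancing time (a new reading comes with each control period).
- manip.grab_frame(name): name is "scene" or "top" or "wrist"; returns (picture, depth): 420x560x3 uint8, blue, green, red; 420x560 float32, mm along the optical axis (not along the pixel's ray), 0 where there is no reading.
- manip.get_calibration(name): a dict with "fx", "fy", "cx", "cy" (pixels), "rvec" (rotation vector, rad) and "tvec" (3), from world to camera coordinates, as OpenCV has them. Camera axes: x right, y down, z forward; pixel columns grow to the right and rows downward; lengths in mm; the calibration is good to about 2 mm. A picture is of the moment at which its call begins: read the wrist's pose just before it. get_calibration takes no time and is no camera call; for the wrist camera it gives the pose at the moment of the call.
- manip.close_job(): hands the job in; it is judged then, once.
Trained networks look in the newest picture that a camera, given by its name, has taken for a name from the list of things; names that differ only in an ending like _2 or _b are one class to them, and where a whole thing is asked for, a point or a joint stands for the part that bears it (a point fixed in the world has none). Each returns a list of dicts, best first, with "score" (0 to 1); they miss things now and then, are a little off and sometimes report something else, mostly with a low value. They report only what shows in the picture. A call takes as long as a camera call.
- manip.search_frame(label, camera): "uv" ([column, row] in pixels, amid what is visible of it).
The state is a dict: "time": time; "joints": joint angles; "qvel": joint speeds; "effort": joint torques, N m; "tcp_pos": TCP position; "orientation": TCP orientation; "force": force on the tool from outside, world axes, zero at the start; "ft_torque": the same for the moment, N m; "gripper_width": finger opening in mm; "grasp_force": force on a finger pad.
Only numpy, scipy, OpenCV 4.12 (cv2) and the standard library are available. Lean on these libraries where they do the work, as an engineer would, in place of code of your own. Each camera call takes 0.05 s, during which the arm holds its last target. There are 200 camera calls.

### The job

Build up the macro lens on the square mount, one piece at a time from the bottom: set the largest barrel into the mount's round recess, the medium barrel into the top of the largest, and the small barrel into the top of the medium. Last, put the little front lens, glass side up, into the top of the small barrel edge first: tip it clearly, about 15 degrees, so that one edge goes into the recess and touches, then lay it down flat. Every piece must be fully home and upright and let go, and the pin jar, the white specimen tray and the small wooden pinning block left where they are.

Things in the scene. Friction and masses are not known exactly. Their poses are not given: they have to be found in the camera images.
- mount: Fixed square aluminium plate, 110 x 110 mm and 10 mm thick, with a dark steel ring on it (88 mm outside, 72 mm inside, 5 mm high): the recess for the large barrel, its floor 10 mm and its rim 15 mm above the table. Origin: centre of the plate's underside, on the ring's axis; z up.
- barrel_large: The largest round black lens barrel, upright: plain cylinder 68 mm diameter, 44 mm high, knurled side, silver top rim. Its top has a round recess 62 mm in diameter and 5 mm deep (3 mm wall, floor 39 mm above the barrel's underside, a flat glass window in the floor; no through hole). Loose, rigid, about 190 g. Origin: centre of its underside; z up along the barrel's axis.
- barrel_medium: The medium round black lens barrel, upright: plain cylinder 58 mm diameter, 32 mm high, knurled side, silver top rim. Its top has a round recess 52 mm in diameter and 5 mm deep (3 mm wall, floor 27 mm above the barrel's underside, a flat glass window in the floor; no through hole). Loose, rigid, about 130 g. Origin: centre of its underside; z up along the barrel's axis.
- barrel_small: The small round black lens barrel, upright: plain cylinder 48 mm diameter, 24 mm high, knurled side, silver top rim. Its top has a round recess 42 mm in diameter and 5 mm deep (3 mm wall, floor 19 mm above the barrel's underside, a flat glass window in the floor; no through hole). Loose, rigid, about 90 g. Origin: centre of its underside; z up along the barrel's axis.
- front_lens: The front lens: a thick little disc, 38 mm diameter, 14 mm thick, with a black knurled rim and a clear glass face on top, lying flat, glass up; rigid, about 60 g. Its lower 5 mm sit in the small barrel's recess when home. Origin: centre of its underside; z up along its axis.
- pin_jar: Bystander, leave alone: small closed glass jar with a white cap, 40 mm diameter, 55 mm high. Origin: centre of its underside.
- unit_tray: Bystander, leave alone: open white specimen tray, 66 x 50 mm, 22 mm high, with pinned beetles inside. Origin: centre of its underside; x along its length.
- pin_block: Bystander, leave alone: small stepped wooden pinning block, 54 x 22 mm, 28 mm at its highest step. Origin: centre of its underside; x along its length.

How it is judged (in metres and radians):
On the way, in this order (a step that is already met when the one before it is completed fails the run):
1. the large barrel is fully home in the mount (horizontal distance between barrel_large and mount below 0.004 m and z of barrel_large in the frame of mount between 0.0085 and 0.0115 m and angle between barrel_large's own z axis and vertical below 0.05 rad), for 0.2 s.
2. the medium barrel is fully home in the large one (all of step 1 and horizontal distance between barrel_medium and barrel_large below 0.004 m and z of barrel_medium in the frame of barrel_large between 0.0375 and 0.0405 m and angle between barrel_medium's own z axis and vertical below 0.05 rad), for 0.2 s.
3. the small barrel is fully home in the medium one (all of step 2 and horizontal distance between barrel_small and barrel_medium below 0.004 m and z of barrel_small in the frame of barrel_medium between 0.0255 and 0.0285 m and angle between barrel_small's own z axis and vertical below 0.05 rad), for 0.2 s.
4. the front lens, tipped by at least 6 degrees and over the small barrel's recess, touches the small barrel (horizontal distance between barrel_small and barrel_medium below 0.004 m and z of barrel_small in the frame of barrel_medium between 0.0255 and 0.0285 m and angle between barrel_small's own z axis and vertical below 0.05 rad and angle between front_lens's own z axis and vertical between 0.105 and 0.8 rad and horizontal distance between front_lens and barrel_small below 0.01 m and contact force between front_lens and barrel_small above 0.15 N), for 0.04 s.
At the end, for the whole second after the job is handed in: Large barrel in the mount, medium in the large, small in the medium and front lens in the small: each centred within 4 mm on the one below, its underside within 1.5 mm of the recess floor, upright within 3 degrees and glass up, at rest and released (all of step 3 and horizontal distance between front_lens and barrel_small below 0.004 m and z of front_lens in the frame of barrel_small between 0.0175 and 0.0205 m and angle between front_lens's own z axis and vertical below 0.05 rad and linear speed of each of barrel_large, barrel_medium, barrel_small, front_lens below 0.02 m/s and contact force between each of barrel_large, barrel_medium, barrel_small, front_lens and the fingers below 0.05 N); the robot touches nothing.
It fails at once if the pin jar is pushed more than 25 mm from its place (distance of pin_jar from where it was at the start of the episode above 0.025 m).
It fails at once if the specimen tray is pushed more than 25 mm from its place (distance of unit_tray from where it was at the start of the episode above 0.025 m).
It fails at once if the pinning block is pushed more than 25 mm from its place (distance of pin_block from where it was at the start of the episode above 0.025 m).
It also fails if it takes over 144 s, if anything falls off the work surface, if the arm or the gripper's body presses on something with over 40 N, if the wrist force passes 120 N, or if a joint passes its speed limit or range.

## Working session

There is one attempt and no reset: what is moved stays moved. The work goes in short steps, Python scripts to look and compute and a tool call to move; the robot and the scene stay as the last step left them, time stands still between calls to the robot, and variables do not carry over. Pictures are saved under pics/ and viewed, at most 14 in all, crops included, and the job is handed in when it is done.

Besides the shell and the picture viewer there is one more tool, called after "Emit:" as name(argument=value, ...), one argument or row to a line, values as JSON. drive_tool: Moves the arm, as the interface text tells. Its arguments: {"type":"object","properties":{"steps":{"type":"array","items":{"type":"object","properties":{"delta_pos":{"type":"array","items":{"type":"number"}},"turn":{"type":"number"}}}},"jaw":{"type":"number"},"newtons":{"type":"number"}},"required":["steps"]}

```bash
mkdir -p pics
cat > h.py <<'E'
import numpy as np, cv2
from workcell import manip
from scipy.spatial.transform import Rotation as R
def cloud(name):
    c=manip.get_calibration(name); im,d=manip.grab_frame(name)
    v,u=np.mgrid[0:420,0:560]
    P=np.stack([(u-c['cx'])/c['fx']*d,(v-c['cy'])/c['fy']*d,d],-1)
    Rm=cv2.Rodrigues(np.array(c['rvec'],float))[0]
    W=(P-np.array(c['tvec']).reshape(3))@Rm
    W[d==0]=np.nan
    return im,d,W
NAMES='mount barrel_large barrel_medium barrel_small front_lens pin_jar unit_tray pin_block'.split()
E
python3 - <<'E'
from h import *
print(manip.state())
for cam in ('top','scene'):
    im,d,W=cloud(cam); cv2.imwrite(f'pics/{cam}0.png',im)
    np.save(cam+'W.npy',W)
    for n in NAMES:
        for r in manip.search_frame(n,cam)[:2]:
            u,v=map(int,map(round,r['uv'])); print(cam,n,r['score'],u,v,np.round(np.nanmedian(W[v-1:v+2,u-1:u+2].reshape(-1,3),0),1))
E
```

```text
{'time': 0.0, 'joints': array([-1.44612269e+00,  2.21231211e-01,  1.52761382e+00, -2.96297598e-05,
        1.39468033e+00, -1.26083684e-01]), 'qvel': array([-0.00215022,  0.00084052,  0.00104238, -0.00057164,  0.00128566,
       -0.00017778]), 'effort': array([-4.86200151e-04, -4.96893454e+01, -3.89400244e+01, -2.94590363e-04,
        1.09583736e-02,  2.26828655e-05]), 'tcp_pos': array([ 155.01195562, -604.8853422 ,  247.19461501]), 'orientation': array([ 9.92149597e-01,  1.25052962e-01, -1.39018985e-05, -9.66363556e-04]), 'force': array([-0.4390594 ,  0.17784399, -0.1391134 ]), 'ft_torque': array([0.02592921, 0.00631868, 0.03604295]), 'grasp_force': 0.0, 'gripper_width': 85.44496339684187}
top mount 0.77 323 245 [ 466.3 -116.4    8.5]
top mount 0.58 276 168 [652.2  -2.9  38.5]
top barrel_large 0.57 274 172 [642.6   2.   39.2]
top barrel_small 0.71 278 168 [652.4  -7.7  38.5]
top barrel_small 0.58 148 242 [477.6 307.6  19.4]
top front_lens 0.61 407 242 [ 471.6 -321.2   12.8]
top pin_jar 0.48 236 244 [470.3  92.4  54.7]
top pin_jar 0.43 322 244 [ 468.8 -114.    10.1]
top unit_tray 0.86 183 177 [638.5 228.5   1.1]
top pin_block 0.59 274 209 [554.8   2.7  19. ]
scene mount 0.79 210 233 [ 477.6 -136.2   10.1]
scene barrel_medium 0.62 236 274 [ 621.8 -191.9   27.7]
scene barrel_medium 0.39 307 237 [665.3 -27.   40.4]
scene barrel_small 0.72 331 153 [484.  302.8  18.8]
scene front_lens 0.53 132 280 [ 471.2 -331.5   13.3]
scene pin_jar 0.85 277 185 [480.3  82.   26.5]
scene unit_tray 0.78 364 195 [652.2 215.4   7.9]
scene pin_block 0.51 278 220 [563.6  -6.3  15.4]
```

View pics/top0.png

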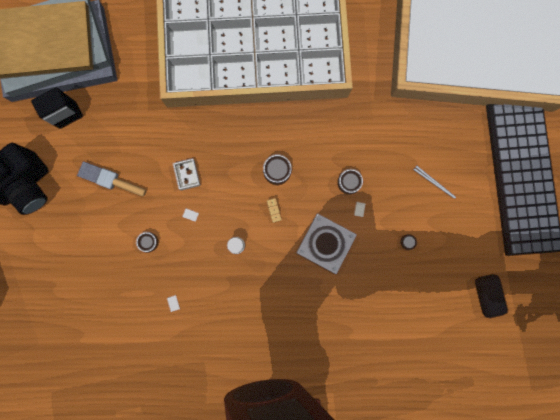

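View pics/scene0.png

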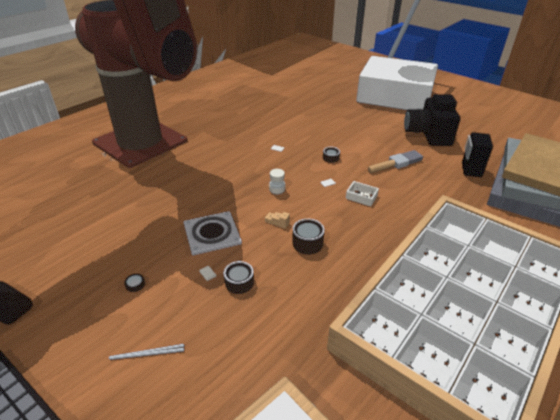

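The top view shows the large barrel at (277,169), medium at (350,181), small at (147,242), lens at (409,242), mount at (326,243), block at (274,209), jar at (236,245) and tray at (186,174). The scene view agrees with this. I'll go over the large barrel for a close wrist view.

Emit:
drive_tool(
  steps=[
    {"delta_pos": [12,-11,0],"turn": 0.125},
    {"delta_pos": [42.5,-39,0],"turn": 0.252},
    {"delta_pos": [42.5,-39,0],"turn": 0.252},
    {"delta_pos": [42.5,-39,0],"turn": 0.252},
    {"delta_pos": [42.5,-39,0],"turn": 0.252},
    {"delta_pos": [42.5,-39,0],"turn": 0.252},
    {"delta_pos": [42.5,-39,0],"turn": 0.252},
    {"delta_pos": [42.5,-39,0],"turn": 0.252},
  ],
  jaw=8.54,
  newtons=40,
)

```text
time: 1.7
tcp_pos: [374.3, -268.6, 248.7]
orientation: [1.0, -0.001, 0.0, 0.0]
force: [-0.2, -0.5, -0.5]
gripper_width: 85.4
grasp_force: 0.0
```

Emit:
drive_tool(
  steps=[
    {"delta_pos": [9.5,-14.5,0]},
    {"delta_pos": [9.5,-14.5,0]},
    {"delta_pos": [9.5,-14.5,0]},
    {"delta_pos": [9.5,-14.5,0]},
    {"delta_pos": [9.5,-14.5,0]},
    {"delta_pos": [9.5,-14.5,0]},
  ],
)

```text
validation failed for argument at $.st...
```

```bash
cat >> h.py <<'E'
def fit(W,lo,hi,near,rad):
    "points in height band near a guess -> min enclosing circle and median"
    m=(W[...,2]>lo)&(W[...,2]<hi)&(np.hypot(W[...,0]-near[0],W[...,1]-near[1])<rad)
    p=W[m][:,:2].astype(np.float32)
    if len(p)<5: return None
    c,r=cv2.minEnclosingCircle(p)
    return np.round(c,1),round(r,1),len(p),np.round((p.max(0)+p.min(0))/2,1)
E
python3 - <<'E'
from h import *
s=manip.state();print(s['tcp_pos'],s['orientation'])
im,d,W=cloud('wrist'); cv2.imwrite('pics/w1.png',im); np.save('w1.npy',W)
c=manip.get_calibration('wrist');Rm=cv2.Rodrigues(np.array(c['rvec']))[0]
print('cam',-Rm.T@np.array(c['tvec']).reshape(3),Rm[2])
for cam in('top','scene'):
    V=np.load(cam+'W.npy')
    print(cam,'L',fit(V,41,50,(650,-5),60),'M',fit(V,29,40,(625,-187),50),'S',fit(V,21,30,(477,308),45),'F',fit(V,9,20,(471,-323),40),'ring',fit(V,12.5,20,(470,-122),60))
print('ring w',fit(W,13,20,(470,-122),60),'L',fit(W,41,50,(650,-5),60))
E
```

```text
[ 374.2739611  -268.5918239   248.70539904] [ 9.99999494e-01 -8.01061036e-04  4.70757077e-04  3.86551149e-04]
cam [ 457.21582568 -263.01077615  374.14293345] [-0.30155855  0.00195092 -0.95344567]
top L (array([650.3,  -5.7]), 33.7, 139, array([650.3,  -6.4], dtype=float32)) M (array([ 621.3, -184.1]), 29.0, 107, array([ 621.8, -183.9], dtype=float32)) S (array([478.1, 310.3]), 23.9, 90, array([478.8, 310. ], dtype=float32)) F (array([ 472.4, -327.5]), 19.3, 184, array([ 472.8, -326.4], dtype=float32)) ring (array([ 472.3, -120.8]), 59.0, 335, array([ 472.6, -120.8], dtype=float32))
scene L (array([652.2,  -7.2]), 35.2, 162, array([652.4,  -7.3], dtype=float32)) M (array([ 622. , -186.1]), 30.2, 163, array([ 623. , -186.3], dtype=float32)) S (array([480.1, 308.2]), 26.3, 56, array([479.8, 307.8], dtype=float32)) F (array([ 474.9, -328.7]), 19.6, 245, array([ 475. , -329.2], dtype=float32)) ring (array([ 465.5, -119.6]), 56.4, 301, array([ 465.6, -117.9], dtype=float32))
ring w (array([ 468.7, -117.2]), 53.5, 2338, array([ 472.6, -118. ], dtype=float32)) L None
```

View pics/w1.png

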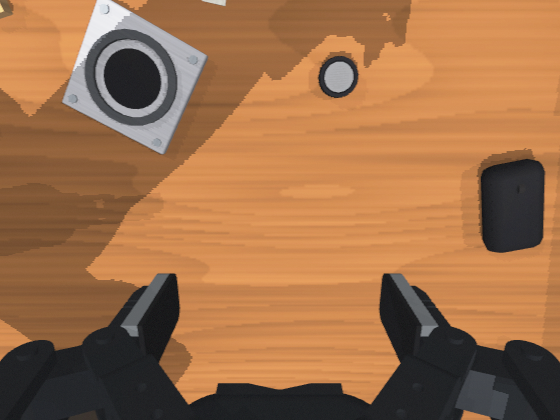

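The wrist view shows the mount ring at (133,78), the lens at (338,76), and the fingers at the bottom. Next I go above the large barrel.

Emit:
drive_tool(
  steps=[
    {"delta_pos": [27.6,-26.3,0],"turn": 0},
    {"delta_pos": [27.6,-26.3,0],"turn": 0},
    {"delta_pos": [27.6,-26.3,0],"turn": 0},
    {"delta_pos": [27.6,-26.3,0],"turn": 0},
    {"delta_pos": [27.6,-26.3,0],"turn": 0},
    {"delta_pos": [27.6,-26.3,0],"turn": 0},
    {"delta_pos": [27.6,-26.3,0],"turn": 0},
    {"delta_pos": [27.6,-26.3,0],"turn": 0},
  ],
)

```text
time: 2.55
tcp_pos: [651.7, -5.1, 248.1]
orientation: [1.0, 0.0, 0.0, -0.0]
force: [-1.1, -1.1, -0.7]
gripper_width: 85.2
grasp_force: 0.0
```

Emit:
drive_tool(
  steps=[
    {"delta_pos": [0,0,9],"turn": 0},
    {"delta_pos": [0,0,9],"turn": 0},
    {"delta_pos": [0,0,9],"turn": 0},
    {"delta_pos": [0,0,9],"turn": 0},
    {"delta_pos": [0,0,9],"turn": 0},
  ],
)

```text
time: 3.05
tcp_pos: [651.6, -8.3, 161.6]
orientation: [1.0, -0.001, 0.002, 0.0]
force: [0.3, -0.1, 0.7]
gripper_width: 85.8
grasp_force: 0.0
```

Run:
```python
from h import *
s=manip.state();print(s['tcp_pos'],s['orientation'])
im,d,W=cloud('wrist'); cv2.imwrite('pics/w2.png',im); np.save('w2.npy',W)
print('L',fit(W,42,50,(650,-5),45))
```

```text
[651.57126107  -8.2700676  161.57255863] [ 9.99996997e-01 -8.45074470e-04  2.28215781e-03  2.89384533e-04]
L (array([653.3,  -6. ]), 34.0, 1153, array([653.2,  -5.9], dtype=float32))
```

View pics/w2.png

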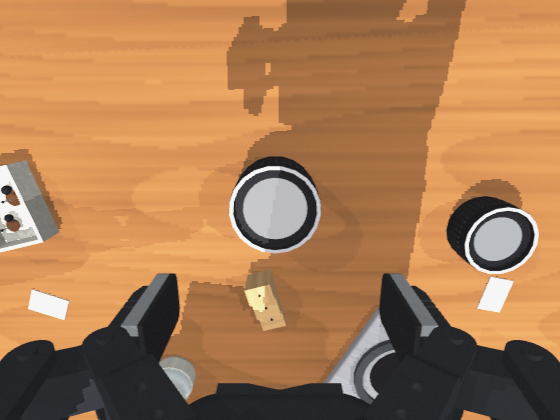

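The wrist view shows the large barrel at (275,207), the medium at (493,235), the block at (265,300) and the mount at the lower right. The measured barrel is at (653.3, -6.0).

Emit:
drive_tool(
  steps=[
    {"delta_pos": [0.2,0,4],"turn": 0},
    {"delta_pos": [0.2,0,8],"turn": 0},
    {"delta_pos": [0.2,0,10.5],"turn": 0},
    {"delta_pos": [0.2,0,12],"turn": 0},
    {"delta_pos": [0.2,0,12.8],"turn": 0},
    {"delta_pos": [0.2,0,12.8],"turn": 0},
    {"delta_pos": [0.2,0,12.8],"turn": 0},
  ],
)

```text
time: 3.8
tcp_pos: [653.3, -7.9, 32.3]
orientation: [1.0, -0.001, 0.002, 0.0]
force: [0.9, -0.4, -0.0]
gripper_width: 85.3
grasp_force: 0.0
```

Run:
```python
from h import *
s=manip.state();print(s['tcp_pos'],s['force'])
im,d,W=cloud('wrist')
s=manip.state();print(s['tcp_pos'],s['force'])
print('L',fit(W,42,48,(652,-6),38))
for n,sl in(('l',np.s_[250:380,100:185]),('r',np.s_[250:380,375:450])):
    w=W[sl].reshape(-1,3); w=w[(w[:,2]>3)]; h=w[np.abs(w[:,0]-652)<14]
    print(n,np.nanpercentile(h,[1,50,99],axis=0).round(1).tolist())
cv2.imwrite('pics/w3.png',im)
```

```text
[653.31041686  -7.90091581  32.34279436] [ 0.91659404 -0.35867255 -0.02674677]
[653.43068058  -7.87355561  32.50791321] [-0.61656541 -0.29425157  0.28126932]
L (array([653.4,  -5.6]), 34.5, 4370, array([653.5,  -5.5], dtype=float32))
l [[644.8, 33.8, 29.2], [660.9, 34.5, 51.6], [666.0, 47.6, 66.6]]
r [[644.6, -64.4, 29.7], [661.5, -51.3, 51.8], [666.0, -50.6, 67.1]]
```

View pics/w3.png

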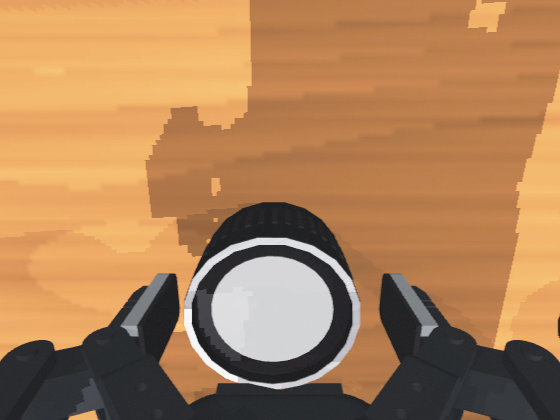

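The barrel sits between the open fingers, about 2.7 mm off centre in y. I'll correct that and close.

Emit:
drive_tool(
  steps=[
    {"delta_pos": [0,-0.25,0.3],"turn": 0},
    {"delta_pos": [0,-0.25,0.3],"turn": 0},
    {"delta_pos": [0,-0.25,0.3],"turn": 0},
  ],
)

```text
time: 4.15
tcp_pos: [651.9, -5.0, 27.6]
orientation: [1.0, -0.0, 0.0, 0.0]
force: [-0.2, 0.5, -0.7]
gripper_width: 85.3
grasp_force: 0.0
```

Emit:
drive_tool(
  steps=[
    {"delta_pos": [0,0,0],"turn": 0},
    {"delta_pos": [0,0,0],"turn": 0},
    {"delta_pos": [0,0,0],"turn": 0},
    {"delta_pos": [0,0,0],"turn": 0},
    {"delta_pos": [0,0,0],"turn": 0},
    {"delta_pos": [0,0,0],"turn": 0},
  ],
  jaw=6.4,
  newtons=40,
)

```text
time: 4.75
tcp_pos: [652.2, -5.2, 27.8]
orientation: [1.0, -0.001, 0.0, 0.0]
force: [-0.2, 0.5, 4.2]
gripper_width: 66.6
grasp_force: 45.6
```

Run:
```python
from h import *
im,d,W=cloud('wrist')
s=manip.state();print(s['tcp_pos'],s['force'],s['gripper_width'],s['grasp_force'])
print('L',fit(W,42,48,(652,-6),38))
```

```text
[652.17751777  -5.15825064  27.76386113] [-0.09551953  0.7665805   5.46628212] 66.78637735837997 45.594387951095996
L (array([656.6,  -6. ]), 36.7, 4810, array([654.8,  -6.1], dtype=float32))
```

Emit:
drive_tool(
  steps=[
    {"delta_pos": [0,0,-1],"turn": 0},
    {"delta_pos": [0,0,-4],"turn": 0},
    {"delta_pos": [0,0,-8],"turn": 0},
    {"delta_pos": [0,0,-11],"turn": 0},
    {"delta_pos": [0,0,-12],"turn": 0},
    {"delta_pos": [0,0,-12],"turn": 0},
  ],
)

```text
time: 5.4
tcp_pos: [652.7, -5.3, 148.9]
orientation: [1.0, -0.001, 0.001, 0.0]
force: [0.5, 0.3, -2.6]
gripper_width: 67.0
grasp_force: 45.4
```

Emit:
drive_tool(
  steps=[
    {"delta_pos": [-3,1.3,0],"turn": 0},
    {"delta_pos": [-7,3.1,0],"turn": 0},
    {"delta_pos": [-11,4.9,0],"turn": 0},
    {"delta_pos": [-15,6.6,0],"turn": 0},
    {"delta_pos": [-19,8.4,0],"turn": 0},
    {"delta_pos": [-23,10.1,0],"turn": 0},
    {"delta_pos": [-26,11.5,0],"turn": 0},
    {"delta_pos": [-26,11.5,0],"turn": 0},
  ],
)

```text
time: 6.2
tcp_pos: [386.9, -119.7, 144.1]
orientation: [1.0, -0.002, -0.003, -0.001]
force: [0.9, -0.4, -1.2]
gripper_width: 66.8
grasp_force: 45.4
```

Emit:
drive_tool(
  steps=[
    {"delta_pos": [0,0,0],"turn": 0},
    {"delta_pos": [0,0,0],"turn": 0},
    {"delta_pos": [0,0,0],"turn": 0},
  ],
)

```text
time: 6.5
tcp_pos: [392.1, -119.4, 146.8]
orientation: [1.0, -0.0, -0.0, -0.0]
force: [-0.7, 0.1, -1.5]
gripper_width: 66.9
grasp_force: 45.4
```

Run:
```python
from h import *
im,d,W=cloud('wrist')
s=manip.state();print(s['tcp_pos'],s['force'],s['gripper_width'],s['grasp_force'])
np.save('w4.npy',W)
print('ring',fit(W,12.7,20,(470,-119),50))
cv2.imwrite('pics/w4.png',im)
```

```text
[ 392.12088023 -119.4030966   146.93943172] [-0.02960268  0.18082178 -1.23802383] 66.87172580578344 45.43024365017118
ring (array([ 472.4, -125.8]), 44.1, 4292, array([ 472.6, -125.3], dtype=float32))
```

View pics/w4.png

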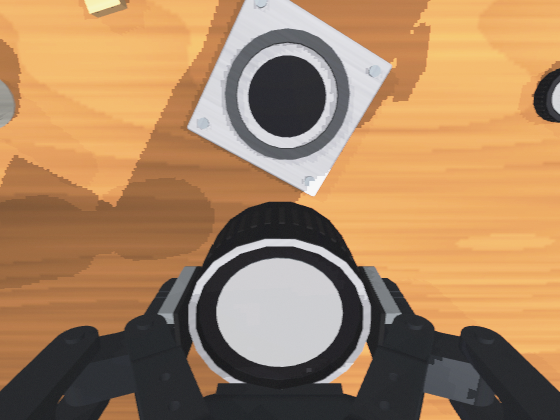

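The ring is at (287,94) and the held barrel's top rim at (280,312). I'll measure both in the same frame to get the relative shift.

```bash
cat >> h.py <<'E'
def circ(W,lo,hi,near,rout,r0,r1=None):
    "edge-robust circle: least squares on outer boundary points per angle"
    from scipy.optimize import least_squares
    m=(W[...,2]>lo)&(W[...,2]<hi)&(np.hypot(W[...,0]-near[0],W[...,1]-near[1])<rout)
    p=W[m][:,:2]; c=np.array(near,float)
    for _ in range(4):
        q=p-c; a=(np.degrees(np.arctan2(q[:,1],q[:,0]))//10).astype(int); r=np.hypot(*q.T)
        e=np.array([p[a==k][np.argsort(r[a==k])[int(.95*((a==k).sum()-1))]] for k in np.unique(a) if (a==k).sum()>4])
        s=least_squares(lambda x:np.hypot(e[:,0]-x[0],e[:,1]-x[1])-x[2],[*c,r0],loss='soft_l1'); c=s.x[:2]
    return s.x.round(1),len(e),round(float(np.median(W[m][:,2])),1)
E
python3 - <<'E'
from h import *
W=np.load('w4.npy')
print(circ(W,12.7,20,(472,-125),49,44))
z=W[235:385,185:375,2]; print(np.nanpercentile(z,[50,90,97]))
for lo,hi in((158,172),(155,175)): print(circ(W,lo,hi,(393,-119),38,34))
E
```

```text
(array([ 472.5, -125.7,   43.3]), 36, 14.7)
[158.20573058 163.01650403 165.26256223]
(array([ 394.5, -119.9,   33.2]), 36, 158.9)
(array([ 394.7, -119.9,   33.1]), 36, 158.4)
```

Emit:
drive_tool(
  steps=[
    {"delta_pos": [4,0.3,0],"turn": 0},
    {"delta_pos": [7.83,0.58,0],"turn": 0},
    {"delta_pos": [7.83,0.58,3],"turn": 0},
    {"delta_pos": [7.83,0.58,6.5],"turn": 0},
    {"delta_pos": [7.83,0.58,9],"turn": 0},
    {"delta_pos": [7.83,0.58,9],"turn": 0},
    {"delta_pos": [7.83,0.58,9],"turn": 0},
    {"delta_pos": [7.83,0.58,9],"turn": 0},
  ],
)

```text
time: 7.35
tcp_pos: [471.4, -126.1, 58.9]
orientation: [1.0, -0.0, 0.001, 0.001]
force: [0.8, -0.1, -1.6]
gripper_width: 66.7
grasp_force: 45.7
```

Run:
```python
from h import *
im,d,W=cloud('wrist')
s=manip.state();print(s['tcp_pos'],s['orientation'],s['force'],s['gripper_width'])
np.save('w5.npy',W)
print(circ(W,12.7,20,(472,-125),49,44))
print(circ(W,71,82,(472,-125),38,34))
cv2.imwrite('pics/w5.png',im)
```

```text
[ 471.56080992 -126.26368439   59.16891691] [ 9.99998481e-01 -4.34543319e-04  1.53943672e-03  6.92208790e-04] [-0.60726181  0.73073636 -1.50760519] 66.45371480638096
(array([ 472.7, -125.5,   43.4]), 20, 14.6)
(array([ 473.7, -126.6,   33.4]), 36, 74.5)
```

View pics/w5.png

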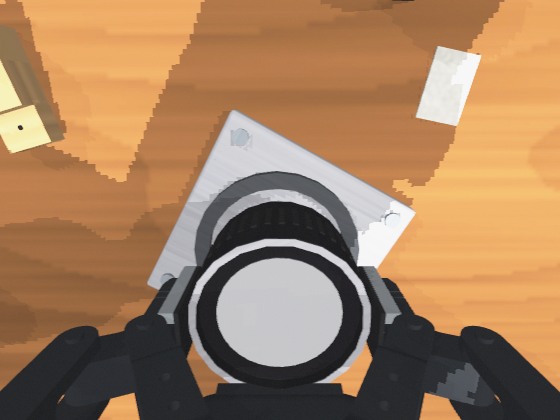

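The held barrel is over the ring, about 1 mm off. I'll trim that and lower.

Emit:
drive_tool(
  steps=[
    {"delta_pos": [-0.06,-0.08,0.6],"turn": 0},
    {"delta_pos": [-0.06,-0.08,1.2],"turn": 0},
    {"delta_pos": [-0.06,-0.08,1.6],"turn": 0},
    {"delta_pos": [-0.06,-0.08,1.9],"turn": 0},
    {"delta_pos": [-0.06,-0.08,2.0],"turn": 0},
    {"delta_pos": [-0.06,-0.08,2.1],"turn": 0},
    {"delta_pos": [-0.06,-0.08,2.1],"turn": 0},
  ],
)

```text
time: 8.1
tcp_pos: [469.1, -124.9, 37.7]
orientation: [1.0, -0.001, -0.001, -0.0]
force: [-9.2, 2.7, 16.6]
gripper_width: 67.0
grasp_force: 47.8
```

Emit:
drive_tool(
  steps=[
    {"delta_pos": [0,0,0],"turn": 0},
    {"delta_pos": [0,0,0],"turn": 0},
    {"delta_pos": [0,0,0],"turn": 0},
    {"delta_pos": [0,0,0],"turn": 0},
    {"delta_pos": [0,0,0],"turn": 0},
  ],
  jaw=8.54,
)

```text
time: 8.6
tcp_pos: [469.3, -124.9, 36.1]
orientation: [1.0, -0.001, -0.0, -0.0]
force: [0.1, -0.3, 0.4]
gripper_width: 85.3
grasp_force: 0.0
```

Run:
```python
from h import *
im,d,W=cloud('wrist')
s=manip.state();print(s['tcp_pos'],s['force'],s['gripper_width'])
print(circ(W,51,62,(472,-125),39,34))
m=(W[...,2]>51)&(W[...,2]<65)&(np.hypot(W[...,0]-472,W[...,1]+125)<36); p=W[m]
print(len(p),np.linalg.lstsq(np.c_[p[:,:2]-[472,-125],np.ones(len(p))],p[:,2],rcond=None)[0])
```

```text
[ 469.26716294 -124.89863767   36.13583082] [ 0.77619048 -1.1042038   0.12585256] 85.366126002687
(array([ 471.7, -125.4,   33.1]), 36, 53.8)
4507 [ 9.26771255e-03 -1.09577631e-03  5.34970885e+01]
```

The large barrel is home: top at 53.8 mm and level. Next is the medium barrel.

Emit:
drive_tool(
  steps=[
    {"delta_pos": [0,0,-4],"turn": 0},
    {"delta_pos": [0,0,-8],"turn": 0},
    {"delta_pos": [2,1,-10],"turn": 0},
    {"delta_pos": [7,3,-10],"turn": 0},
    {"delta_pos": [12,5,-10],"turn": 0},
    {"delta_pos": [15,6,-10],"turn": 0},
    {"delta_pos": [15,6,-10],"turn": 0},
    {"delta_pos": [15,6,-10],"turn": 0},
  ],
)

```text
time: 9.45
tcp_pos: [619.0, -185.1, 135.0]
orientation: [1.0, -0.001, -0.001, -0.0]
force: [0.2, 0.1, -1.2]
gripper_width: 85.6
grasp_force: 0.0
```

Emit:
drive_tool(
  steps=[
    {"delta_pos": [0,0,0],"turn": 0},
    {"delta_pos": [0,0,0],"turn": 0},
    {"delta_pos": [0,0,0],"turn": 0},
  ],
)

```text
time: 9.75
tcp_pos: [618.7, -184.8, 136.9]
orientation: [1.0, -0.001, 0.0, 0.0]
force: [0.5, 0.5, -0.5]
gripper_width: 85.3
grasp_force: 0.0
```

Run:
```python
from h import *
im,d,W=cloud('wrist')
s=manip.state();print(s['tcp_pos'],s['orientation'])
print(circ(W,29,40,(622,-185),42,29))
```

```text
[ 618.88178265 -184.89273339  136.97223972] [ 9.99999778e-01 -5.71651126e-04  3.12276034e-04  1.43294606e-04]
(array([ 624. , -185. ,   28.4]), 36, 31.9)
```

Emit:
drive_tool(
  steps=[
    {"delta_pos": [0.35,0,3],"turn": 0},
    {"delta_pos": [0.35,0,6.5],"turn": 0},
    {"delta_pos": [0.35,0,9.5],"turn": 0},
    {"delta_pos": [0.35,0,11],"turn": 0},
    {"delta_pos": [0.35,0,11.4],"turn": 0},
    {"delta_pos": [0.35,0,11.4],"turn": 0},
    {"delta_pos": [0.35,0,11.4],"turn": 0},
  ],
)

```text
time: 10.5
tcp_pos: [624.2, -185.7, 24.4]
orientation: [1.0, -0.001, 0.001, 0.001]
force: [-0.3, 0.1, 0.4]
gripper_width: 85.2
grasp_force: 0.0
```

Emit:
drive_tool(
  steps=[
    {"delta_pos": [0,0,0],"turn": 0},
    {"delta_pos": [0,0,0],"turn": 0},
    {"delta_pos": [0,0,0],"turn": 0},
    {"delta_pos": [0,0,0],"turn": 0},
    {"delta_pos": [0,0,0],"turn": 0},
    {"delta_pos": [0,0,0],"turn": 0},
    {"delta_pos": [0,0,0],"turn": 0},
  ],
  jaw=5.4,
)

```text
time: 11.2
tcp_pos: [624.0, -185.5, 24.2]
orientation: [1.0, -0.001, 0.001, 0.0]
force: [-0.8, 0.9, 5.8]
gripper_width: 56.4
grasp_force: 43.3
```

Emit:
drive_tool(
  steps=[
    {"delta_pos": [0,0,-1],"turn": 0},
    {"delta_pos": [0,0,-4],"turn": 0},
    {"delta_pos": [0,0,-8],"turn": 0},
    {"delta_pos": [0,0,-12],"turn": 0},
    {"delta_pos": [0,0,-13],"turn": 0},
    {"delta_pos": [0,0,-13],"turn": 0},
  ],
)

```text
time: 11.8
tcp_pos: [624.2, -185.7, 155.3]
orientation: [1.0, -0.001, 0.002, 0.001]
force: [0.7, 0.0, -0.6]
gripper_width: 56.6
grasp_force: 43.3
```

Emit:
drive_tool(
  steps=[
    {"delta_pos": [-3,-0.8,0],"turn": 0},
    {"delta_pos": [-7,-1.8,0],"turn": 0},
    {"delta_pos": [-11,-2.8,0],"turn": 0},
    {"delta_pos": [-15,-3.9,0],"turn": 0},
    {"delta_pos": [-19,-4.9,0],"turn": 0},
    {"delta_pos": [-22,-5.7,0],"turn": 0},
    {"delta_pos": [-23.2,-6,0],"turn": 0},
    {"delta_pos": [-23.2,-6,0],"turn": 0},
  ],
)

```text
time: 12.6
tcp_pos: [388.0, -123.5, 149.9]
orientation: [1.0, -0.001, -0.002, -0.001]
force: [0.7, -0.7, -1.9]
gripper_width: 56.8
grasp_force: 43.3
```

Emit:
drive_tool(
  steps=[
    {"delta_pos": [0,0,0],"turn": 0},
    {"delta_pos": [0,0,0],"turn": 0},
    {"delta_pos": [0,0,0],"turn": 0},
    {"delta_pos": [0,0,0],"turn": 0},
  ],
)

```text
time: 13.0
tcp_pos: [391.2, -124.9, 152.1]
orientation: [1.0, -0.001, -0.0, -0.0]
force: [-0.2, 0.4, -1.8]
gripper_width: 56.2
grasp_force: 43.3
```

Run:
```python
from h import *
im,d,W=cloud('wrist')
s=manip.state();t=s['tcp_pos'];print(t,s['orientation'],s['gripper_width'])
print('large',circ(W,51,62,(472,-125.5),39,34))
print('held',circ(W,t[2]+4,t[2]+14,(t[0]+1.5,t[1]),33,29))
```

```text
[ 391.14897885 -124.90847226  152.15353138] [ 9.99999827e-01 -5.43981546e-04 -1.92147229e-04 -1.16875397e-04] 56.4468939349659
large (array([ 470.6, -125.7,   33.4]), 36, 53.9)
held (array([ 391.6, -125.4,   28.7]), 36, 159.7)
```

Emit:
drive_tool(
  steps=[
    {"delta_pos": [4,0.03,0],"turn": 0},
    {"delta_pos": [7.9,0.03,0],"turn": 0},
    {"delta_pos": [7.9,0.03,3],"turn": 0},
    {"delta_pos": [7.9,0.03,5.5],"turn": 0},
    {"delta_pos": [7.9,0.03,6.5],"turn": 0},
    {"delta_pos": [7.9,0.03,6.5],"turn": 0},
    {"delta_pos": [7.9,0.03,6.5],"turn": 0},
    {"delta_pos": [7.9,0.03,6.5],"turn": 0},
  ],
)

```text
time: 13.85
tcp_pos: [471.0, -125.8, 88.9]
orientation: [1.0, -0.001, 0.001, 0.001]
force: [-0.2, -0.3, -1.8]
gripper_width: 56.4
grasp_force: 43.3
```

Run:
```python
from h import *
im,d,W=cloud('wrist')
s=manip.state();t=s['tcp_pos'];print(t,s['orientation'],s['force'])
np.save('w6.npy',W); cv2.imwrite('pics/w6.png',im)
print('large',circ(W,51,57,(471,-125.5),37,34))
print('held',circ(W,t[2]+4,t[2]+14,(t[0]+1.5,t[1]),33,29))
```

```text
[ 470.92377123 -125.76686064   88.88066057] [ 9.99998735e-01 -6.65034897e-04  1.32246189e-03  5.82521525e-04] [ 0.07927214  0.04704808 -1.39640139]
large (array([ 471.4, -125.6,   33.1]), 19, 53.9)
held (array([ 471.3, -126.3,   28.7]), 36, 96.5)
```

View pics/w6.png

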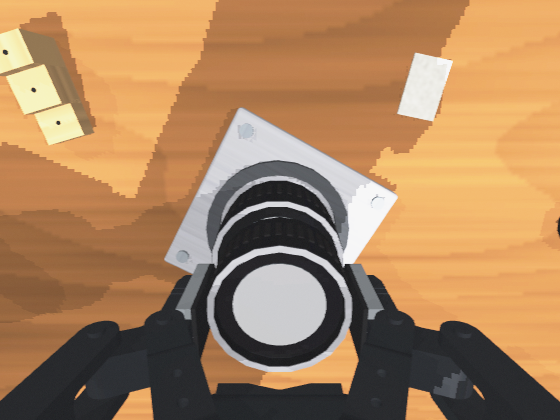

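The medium barrel is centred over the large one within 1 mm, so I'll lower it.

Emit:
drive_tool(
  steps=[
    {"delta_pos": [0,-0.05,0.5],"turn": 0},
    {"delta_pos": [0,-0.05,0.9],"turn": 0},
    {"delta_pos": [0,-0.05,1.2],"turn": 0},
    {"delta_pos": [0,-0.05,1.4],"turn": 0},
    {"delta_pos": [0,-0.05,1.5],"turn": 0},
    {"delta_pos": [0,-0.05,1.57],"turn": 0},
    {"delta_pos": [0,-0.05,1.57],"turn": 0},
  ],
)

```text
time: 14.6
tcp_pos: [469.7, -124.7, 73.1]
orientation: [1.0, -0.0, -0.001, -0.0]
force: [-7.8, 3.1, 15.3]
gripper_width: 56.7
grasp_force: 45.1
```

Emit:
drive_tool(
  steps=[
    {"delta_pos": [0,0,0],"turn": 0},
    {"delta_pos": [0,0,0],"turn": 0},
    {"delta_pos": [0,0,0],"turn": 0},
    {"delta_pos": [0,0,0],"turn": 0},
    {"delta_pos": [0,0,0],"turn": 0},
  ],
  jaw=8.54,
)

```text
time: 15.1
tcp_pos: [469.8, -124.7, 71.4]
orientation: [1.0, -0.001, -0.0, -0.0]
force: [-1.0, 0.6, -0.5]
gripper_width: 85.5
grasp_force: 0.0
```

```bash
cat >> h.py <<'E'
def plane(W,lo,hi,c,r):
    m=(W[...,2]>lo)&(W[...,2]<hi)&(np.hypot(W[...,0]-c[0],W[...,1]-c[1])<r); p=W[m]
    return len(p),np.linalg.lstsq(np.c_[p[:,:2]-c,np.ones(len(p))],p[:,2],rcond=None)[0].round(3)
E
python3 - <<'E'
from h import *
im,d,W=cloud('wrist')
s=manip.state();print(s['tcp_pos'],s['force'],s['gripper_width'])
print('med',circ(W,78.5,88,(471,-125.5),33,29),'large',circ(W,51,57,(471,-125.5),37,34))
print(plane(W,72,80,(471,-125.5),23))
E
```

```text
[ 469.83477475 -124.74693258   71.48333224] [-0.30416561 -0.13544167 -0.26554078] 86.11304239908299
med (array([ 470. , -125.2,   28.5]), 36, 80.8) large (array([ 471.2, -125.5,   33.3]), 20, 53.9)
(8841, array([-4.0000e-03, -0.0000e+00,  7.6071e+01]))
```

The medium barrel is home (top 80.8 mm, level). On to the small barrel.

Emit:
drive_tool(
  steps=[
    {"delta_pos": [0,0,-4],"turn": 0},
    {"delta_pos": [0,0,-8],"turn": 0},
    {"delta_pos": [0.2,-3,-10],"turn": 0},
    {"delta_pos": [0.9,-43.2,-10],"turn": 0},
    {"delta_pos": [0.9,-43.2,-10],"turn": 0},
    {"delta_pos": [0.9,-43.2,-10],"turn": 0},
    {"delta_pos": [0.9,-43.2,-10],"turn": 0},
    {"delta_pos": [0.9,-43.2,-10],"turn": 0},
  ],
)

```text
time: 15.95
tcp_pos: [476.3, 157.2, 171.8]
orientation: [1.0, -0.001, 0.0, -0.0]
force: [2.1, -0.1, 0.9]
gripper_width: 85.3
grasp_force: 0.0
```

Run:
```python
from h import *
print(manip.state()['tcp_pos'],manip.state()['orientation'])
```

```text
[476.31367285 157.20560444 171.82402841] [ 9.99999709e-01 -6.59541175e-04  3.82099864e-04 -1.18811138e-05]
```

Emit:
drive_tool(
  steps=[
    {"delta_pos": [0,-15.2,0],"turn": 0},
    {"delta_pos": [0,-15.2,0],"turn": 0},
    {"delta_pos": [0,-15.2,0],"turn": 0},
    {"delta_pos": [0,-15.2,2],"turn": 0},
    {"delta_pos": [0,-15.2,4],"turn": 0},
    {"delta_pos": [0,-15.2,4],"turn": 0},
    {"delta_pos": [0,-15.2,4],"turn": 0},
    {"delta_pos": [0,-15.2,4],"turn": 0},
  ],
)

```text
time: 16.75
tcp_pos: [477.6, 307.2, 132.9]
orientation: [1.0, -0.001, 0.001, -0.0]
force: [0.4, 0.3, 0.7]
gripper_width: 85.3
grasp_force: 0.0
```

Run:
```python
from h import *
im,d,W=cloud('wrist')
s=manip.state();print(s['tcp_pos'],s['orientation'])
print(circ(W,21.3,32,(478,309),38,24))
```

```text
[477.71460321 307.18845828 133.01798147] [ 9.99998894e-01 -1.00811613e-03  9.84378478e-04 -4.75312334e-04]
(array([481.2, 310.9,  23.4]), 36, 23.9)
```

Emit:
drive_tool(
  steps=[
    {"delta_pos": [0.3,-0.33,3],"turn": 0},
    {"delta_pos": [0.3,-0.33,6.5],"turn": 0},
    {"delta_pos": [0.3,-0.33,9.5],"turn": 0},
    {"delta_pos": [0.3,-0.33,10.8],"turn": 0},
    {"delta_pos": [0.3,-0.33,11.2],"turn": 0},
    {"delta_pos": [0.3,-0.33,11.2],"turn": 0},
    {"delta_pos": [0.3,-0.33,11.2],"turn": 0},
  ],
)

```text
time: 17.5
tcp_pos: [481.3, 311.1, 21.5]
orientation: [1.0, -0.001, 0.001, -0.001]
force: [1.2, -0.4, -0.5]
gripper_width: 85.4
grasp_force: 0.0
```

Emit:
drive_tool(
  steps=[
    {"delta_pos": [0,0,0],"turn": 0},
    {"delta_pos": [0,0,0],"turn": 0},
    {"delta_pos": [0,0,0],"turn": 0},
    {"delta_pos": [0,0,0],"turn": 0},
    {"delta_pos": [0,0,0],"turn": 0},
    {"delta_pos": [0,0,0],"turn": 0},
    {"delta_pos": [0,0,0],"turn": 0},
    {"delta_pos": [0,0,0],"turn": 0},
  ],
  jaw=4.4,
)

```text
time: 18.3
tcp_pos: [480.5, 310.9, 20.8]
orientation: [1.0, -0.001, 0.001, -0.0]
force: [-0.3, 0.1, 6.4]
gripper_width: 46.4
grasp_force: 40.7
```

Emit:
drive_tool(
  steps=[
    {"delta_pos": [0,0,-1],"turn": 0},
    {"delta_pos": [0,0,-4],"turn": 0},
    {"delta_pos": [0,0,-8],"turn": 0},
    {"delta_pos": [0,0,-12],"turn": 0},
    {"delta_pos": [0,0,-15],"turn": 0},
    {"delta_pos": [0,0,-15],"turn": 0},
  ],
)

```text
time: 18.9
tcp_pos: [482.8, 312.0, 176.1]
orientation: [1.0, -0.001, 0.005, -0.002]
force: [0.0, 0.2, -0.8]
gripper_width: 46.7
grasp_force: 41.4
```

Emit:
drive_tool(
  steps=[
    {"delta_pos": [-0.5,3,0],"turn": 0},
    {"delta_pos": [-1.3,7,0],"turn": 0},
    {"delta_pos": [-2.3,12,0],"turn": 0},
    {"delta_pos": [-3.3,17,0],"turn": 0},
    {"delta_pos": [-4.3,22,0],"turn": 0},
    {"delta_pos": [-5.3,27,0],"turn": 0},
    {"delta_pos": [-6.3,32,0],"turn": 0},
    {"delta_pos": [-7.2,36,0],"turn": 0},
  ],
)

```text
time: 19.7
tcp_pos: [405.9, -51.0, 169.0]
orientation: [1.0, -0.001, -0.0, -0.0]
force: [0.9, -0.7, -1.5]
gripper_width: 46.5
grasp_force: 41.5
```

Emit:
drive_tool(
  steps=[
    {"delta_pos": [-0.9,4,0],"turn": 0},
    {"delta_pos": [-1.8,7.6,0],"turn": 0},
    {"delta_pos": [-1.8,7.6,0],"turn": 0},
    {"delta_pos": [-1.8,7.6,0],"turn": 0},
    {"delta_pos": [-1.8,7.6,0],"turn": 0},
    {"delta_pos": [-1.8,7.6,0],"turn": 0},
    {"delta_pos": [-1.8,7.6,0],"turn": 0},
  ],
)

```text
time: 20.4
tcp_pos: [389.4, -124.3, 169.4]
orientation: [1.0, 0.0, -0.0, -0.0]
force: [0.9, -0.7, -0.5]
gripper_width: 46.2
grasp_force: 41.6
```

Run:
```python
from h import *
im,d,W=cloud('wrist')
s=manip.state();t=s['tcp_pos'];print(t,s['orientation'],s['gripper_width'])
print('med',circ(W,78.5,88,(470,-125.3),33,29),'L',circ(W,51,57,(471,-125.5),37,34))
print('held',circ(W,t[2]-1,t[2]+9,(t[0]+.5,t[1]-.5),28,24))
```

```text
[ 389.43707428 -124.42814952  169.51263212] [ 9.99999918e-01  3.89006872e-04 -6.35840032e-05 -9.46536680e-05] 46.32405951799035
med (array([ 469.7, -125.5,   28.4]), 36, 81.0) L (array([ 470.6, -125.7,   33.6]), 36, 54.0)
held (array([ 390.3, -124.8,   23.8]), 36, 172.2)
```

Emit:
drive_tool(
  steps=[
    {"delta_pos": [4,0.06,0],"turn": 0},
    {"delta_pos": [7.94,0.06,0],"turn": 0},
    {"delta_pos": [7.94,0.06,2.5],"turn": 0},
    {"delta_pos": [7.94,0.06,5],"turn": 0},
    {"delta_pos": [7.94,0.06,5.9],"turn": 0},
    {"delta_pos": [7.94,0.06,5.9],"turn": 0},
    {"delta_pos": [7.94,0.06,5.9],"turn": 0},
    {"delta_pos": [7.94,0.06,5.9],"turn": 0},
  ],
)

```text
time: 21.25
tcp_pos: [469.6, -126.5, 112.2]
orientation: [1.0, -0.001, 0.001, 0.001]
force: [-0.9, 0.3, -0.3]
gripper_width: 46.5
grasp_force: 41.6
```

Run:
```python
from h import *
im,d,W=cloud('wrist')
s=manip.state();t=s['tcp_pos'];print(t,s['orientation'],s['force'])
print('med',circ(W,78.5,84,(470,-125.5),32,29))
print('held',circ(W,t[2]-1,t[2]+9,(t[0]+.5,t[1]-.5),28,24))
```

```text
[ 469.55260104 -126.50434056  112.10690718] [ 9.99998871e-01 -6.33275596e-04  1.24882501e-03  5.45816163e-04] [ 0.16116881  0.54693283 -1.64721141]
med (array([ 470.1, -125.3,   28.4]), 18, 80.9)
held (array([ 470.5, -127. ,   23.8]), 36, 114.9)
```

Emit:
drive_tool(
  steps=[
    {"delta_pos": [0.02,-0.1,0.5],"turn": 0},
    {"delta_pos": [0.02,-0.1,0.9],"turn": 0},
    {"delta_pos": [0.02,-0.1,1.2],"turn": 0},
    {"delta_pos": [0.02,-0.1,1.4],"turn": 0},
    {"delta_pos": [0.02,-0.1,1.48],"turn": 0},
    {"delta_pos": [0.02,-0.1,1.53],"turn": 0},
    {"delta_pos": [0.02,-0.1,1.53],"turn": 0},
  ],
)

```text
time: 22.0
tcp_pos: [468.9, -125.0, 96.8]
orientation: [1.0, -0.001, -0.0, -0.0]
force: [-7.6, 2.8, 14.1]
gripper_width: 46.6
grasp_force: 43.1
```

Emit:
drive_tool(
  steps=[
    {"delta_pos": [0,0,0],"turn": 0},
    {"delta_pos": [0,0,0],"turn": 0},
    {"delta_pos": [0,0,0],"turn": 0},
    {"delta_pos": [0,0,0],"turn": 0},
    {"delta_pos": [0,0,0],"turn": 0},
  ],
  jaw=7,
)

```text
time: 22.5
tcp_pos: [468.7, -125.0, 95.1]
orientation: [1.0, -0.001, -0.0, -0.0]
force: [-0.9, 1.0, -0.2]
gripper_width: 69.9
grasp_force: 0.0
```

Run:
```python
from h import *
im,d,W=cloud('wrist')
s=manip.state();print(s['tcp_pos'],s['force'],s['gripper_width'])
print('small',circ(W,97.5,106,(470,-125.5),28,24),'med',circ(W,78.5,84,(470,-125.5),32,29))
print(plane(W,91,98,(470,-125.5),18))
```

```text
[ 468.74731142 -125.06271654   95.1431242 ] [ 0.45788386  0.14910124 -1.27222733] 70.20317919144077
small (array([ 469.8, -125.7,   23.6]), 36, 99.8) med (array([ 470. , -125.3,   28.5]), 22, 80.9)
(5177, array([-4.0000e-03, -1.0000e-03,  9.5014e+01]))
```

The small barrel is home (top 99.8, floor 95.0). Now the lens.

Emit:
drive_tool(
  steps=[
    {"delta_pos": [0,0,-4],"turn": 0},
    {"delta_pos": [0,0,-7],"turn": 0},
    {"delta_pos": [0.1,4,-7],"turn": 0},
    {"delta_pos": [0.2,9,-7],"turn": 0},
    {"delta_pos": [0.4,14,-7],"turn": 0},
    {"delta_pos": [0.4,19,-5],"turn": 0},
    {"delta_pos": [0.4,20.3,-4],"turn": 0},
    {"delta_pos": [0.4,20.3,-4],"turn": 0},
  ],
)

```text
time: 23.35
tcp_pos: [471.1, -329.8, 133.1]
orientation: [1.0, -0.002, -0.001, -0.001]
force: [-0.4, 0.6, -0.2]
gripper_width: 69.9
grasp_force: 0.0
```

Emit:
drive_tool(
  steps=[
    {"delta_pos": [0,0,0],"turn": 0},
    {"delta_pos": [0,0,0],"turn": 0},
    {"delta_pos": [0,0,0],"turn": 0},
  ],
)

```text
time: 23.65
tcp_pos: [473.2, -327.1, 136.2]
orientation: [1.0, 0.0, 0.0, 0.0]
force: [0.3, 0.5, -0.1]
gripper_width: 70.1
grasp_force: 0.0
```

Run:
```python
from h import *
im,d,W=cloud('wrist')
s=manip.state();print(s['tcp_pos'],s['orientation'])
print(circ(W,10,22,(473,-328),32,19))
```

```text
[ 473.20402448 -327.19584861  136.14834229] [9.99999809e-01 1.76715155e-04 4.78538390e-04 3.48241275e-04]
(array([ 474.6, -327.6,   18.2]), 36, 13.2)
```

Emit:
drive_tool(
  steps=[
    {"delta_pos": [0.06,0.04,3],"turn": 0},
    {"delta_pos": [0.06,0.04,6.5],"turn": 0},
    {"delta_pos": [0.06,0.04,9.5],"turn": 0},
    {"delta_pos": [0.06,0.04,11],"turn": 0},
    {"delta_pos": [0.06,0.04,11.5],"turn": 0},
    {"delta_pos": [0.06,0.04,11.5],"turn": 0},
    {"delta_pos": [0.06,0.04,11.5],"turn": 0},
  ],
)

```text
time: 24.4
tcp_pos: [474.3, -329.3, 22.0]
orientation: [1.0, -0.0, 0.001, 0.001]
force: [0.3, -0.2, 0.9]
gripper_width: 70.0
grasp_force: 0.0
```

Emit:
drive_tool(
  steps=[
    {"delta_pos": [0,0,0],"turn": 0},
    {"delta_pos": [0,0,0],"turn": 0},
    {"delta_pos": [0,0,0],"turn": 0},
    {"delta_pos": [0,0,0],"turn": 0},
    {"delta_pos": [0,0,0],"turn": 0},
    {"delta_pos": [0,0,0],"turn": 0},
    {"delta_pos": [0,0,0],"turn": 0},
  ],
  jaw=3.4,
  newtons=20,
)

```text
time: 25.1
tcp_pos: [473.8, -329.1, 21.7]
orientation: [1.0, -0.001, 0.001, 0.001]
force: [-0.7, 1.9, 5.7]
gripper_width: 36.8
grasp_force: 19.6
```

Run:
```python
from h import *
im,d,W=cloud('wrist')
s=manip.state();print(s['tcp_pos'],s['force'],s['gripper_width'],s['grasp_force'])
for n,sl in(('l',np.s_[200:380,150:262]),('r',np.s_[200:380,300:410])):
    w=W[sl].reshape(-1,3); w=w[(np.abs(w[:,0]-474)<14)&(np.abs(w[:,1]+327.5)>20.5)&(w[:,2]>4)]
    print(n,len(w),np.nanpercentile(w,[0,1,50,99],axis=0).round(1).tolist())
print(circ(W,10,20,(474,-327.6),22,19)); cv2.imwrite('pics/w7.png',im)
```

```text
[ 473.84825621 -329.05618471   21.65134706] [-1.50826087  0.79189619  6.17877828] 36.407871594844444 19.604171812534332
l 2944 [[468.9, -307.0, 8.6], [471.1, -306.9, 13.2], [482.9, -297.7, 55.8], [488.0, -289.7, 64.0]]
r 4458 [[463.7, -371.0, 5.4], [466.4, -369.2, 10.9], [483.1, -356.5, 51.2], [488.0, -348.0, 63.8]]
(array([ 474.7, -329.5,   18.6]), 36, 13.2)
```

View pics/w7.png

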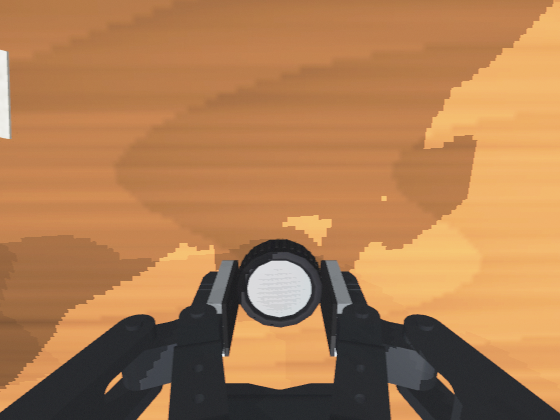

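The lens is held between the pads at (280,288).

Emit:
drive_tool(
  steps=[
    {"delta_pos": [0,0,-1],"turn": 0},
    {"delta_pos": [0,0,-4],"turn": 0},
    {"delta_pos": [0,0,-8],"turn": 0},
    {"delta_pos": [0,0,-12],"turn": 0},
    {"delta_pos": [-1,-1,-15],"turn": 0},
    {"delta_pos": [-3,-5,-15],"turn": 0},
    {"delta_pos": [-5,-9,-15],"turn": 0},
    {"delta_pos": [-6,-13,-15],"turn": 0},
  ],
)

```text
time: 25.95
tcp_pos: [411.9, -197.2, 170.7]
orientation: [1.0, -0.001, 0.0, 0.0]
force: [1.4, 0.4, -1.2]
gripper_width: 36.9
grasp_force: 20.3
```

Emit:
drive_tool(
  steps=[
    {"delta_pos": [-1.3,-3.5,0],"turn": 0},
    {"delta_pos": [-2.4,-6.5,0],"turn": 0},
    {"delta_pos": [-2.4,-7.4,0],"turn": 0},
    {"delta_pos": [-2.4,-7.4,0],"turn": 0},
    {"delta_pos": [-2.4,-7.4,0],"turn": 0},
    {"delta_pos": [-2.4,-7.4,0],"turn": 0},
    {"delta_pos": [-2.4,-7.4,0],"turn": 0},
  ],
)

```text
time: 26.65
tcp_pos: [389.7, -125.3, 170.3]
orientation: [1.0, -0.001, -0.0, 0.0]
force: [0.5, 0.6, -0.6]
gripper_width: 36.7
grasp_force: 20.3
```

Run:
```python
from h import *
im,d,W=cloud('wrist')
s=manip.state();t=s['tcp_pos'];print(t,s['orientation'],s['gripper_width'])
print('small',circ(W,97.5,106,(470,-125.5),28,24))
c=circ(W,t[2]-14,t[2]-2,(t[0]+.8,t[1]-.4),19.5,19);print('held',c)
print(plane(W,t[2]-14,t[2]-2,c[0][:2],14))
```

```text
[ 389.55539992 -125.13570188  170.22354868] [ 9.99999265e-01 -1.19772296e-03 -1.80554308e-04 -5.09153803e-05] 36.75258466429695
small (array([ 469.5, -125.9,   23.4]), 36, 100.0)
held (array([ 390.6, -125.8,   18.5]), 36, 161.8)
(2812, array([-1.20000e-02, -3.00000e-03,  1.61674e+02]))
```

Emit:
drive_tool(
  steps=[
    {"delta_pos": [3,0.01,0],"turn": 0},
    {"delta_pos": [6.7,0.01,0],"turn": 0},
    {"delta_pos": [6.7,0.01,2],"turn": 0},
    {"delta_pos": [6.7,0.01,3.7],"turn": 0},
    {"delta_pos": [6.7,0.01,4.3],"turn": 0},
    {"delta_pos": [6.7,0.01,4.3],"turn": 0},
    {"delta_pos": [6.7,0.01,4.3],"turn": 0},
  ],
)

```text
time: 27.4
tcp_pos: [456.7, -124.9, 127.9]
orientation: [1.0, -0.001, 0.0, 0.0]
force: [0.3, 0.9, -0.3]
gripper_width: 36.8
grasp_force: 20.3
```

```bash
cat > l.py <<'E'
from h import *
im,d,W=cloud('wrist')
s=manip.state();t=s['tcp_pos'];print(t,s['force'],s['gripper_width'],s['grasp_force'])
print('small',circ(W,97.5,101.5,(469.5,-125.8),27,24))
c=circ(W,t[2]-16,t[2]-2,(t[0]+.8,t[1]-.5),19.5,19);print('held',c)
print(plane(W,t[2]-16,t[2]-2,c[0][:2],13))
cv2.imwrite('pics/l.png',im)
E
python3 l.py
```

```text
[ 456.93596711 -125.01975551  128.23336019] [-0.46462055 -0.54930325 -0.82984918] 37.127995623983196 20.32851755619049
small (array([ 470.2, -125.7,   23.2]), 24, 99.9)
held (array([ 457.7, -125.5,   18.5]), 36, 119.3)
(2480, array([-2.00000e-02, -3.00000e-03,  1.19263e+02]))
```

Emit:
drive_tool(
  steps=[
    {"delta_pos": [0,0,0.4],"turn": 0},
    {"delta_pos": [0,0,0.6],"turn": 0},
    {"delta_pos": [0,0,0.7],"turn": 0},
    {"delta_pos": [0,0,0.75],"turn": 0},
    {"delta_pos": [0,0,0.8],"turn": 0},
    {"delta_pos": [0,0,0.85],"turn": 0},
    {"delta_pos": [0,0,0.85],"turn": 0},
  ],
)

```text
time: 28.15
tcp_pos: [457.5, -124.9, 121.2]
orientation: [1.0, -0.001, 0.001, 0.0]
force: [-4.1, 1.3, 13.0]
gripper_width: 36.3
grasp_force: 21.4
```

```bash
python3 l.py
```

```text
[ 457.50719924 -124.89578881  121.17290174] [-4.89390676  2.68770279 14.29999951] 36.664313844320425 21.469926238059998
small (array([ 470.9, -125.8,   22.7]), 23, 100.0)
held (array([ 458.6, -125.4,   18.4]), 36, 112.7)
(2563, array([-7.40000e-02,  0.00000e+00,  1.12691e+02]))
```

Emit:
drive_tool(
  steps=[
    {"delta_pos": [0,0,0.1],"turn": 0},
    {"delta_pos": [0,0,0.2],"turn": 0},
    {"delta_pos": [0,0,0.3],"turn": 0},
    {"delta_pos": [0,0,0.3],"turn": 0},
  ],
)

```text
time: 28.6
tcp_pos: [458.9, -125.1, 119.4]
orientation: [1.0, -0.001, 0.003, 0.001]
force: [-1.8, 4.0, 18.9]
gripper_width: 36.7
grasp_force: 24.1
```

```bash
python3 l.py
```

```text
[ 458.87946367 -125.03951473  119.38278088] [-2.42261409  3.59485506 18.6952331 ] 36.803304755705504 24.093376994132996
small (array([ 469.8, -125.8,   23.5]), 20, 99.9)
held (array([ 459.3, -125.6,   18.3]), 36, 112.4)
(2668, array([-1.19000e-01,  2.00000e-03,  1.12361e+02]))
```

View pics/l.png

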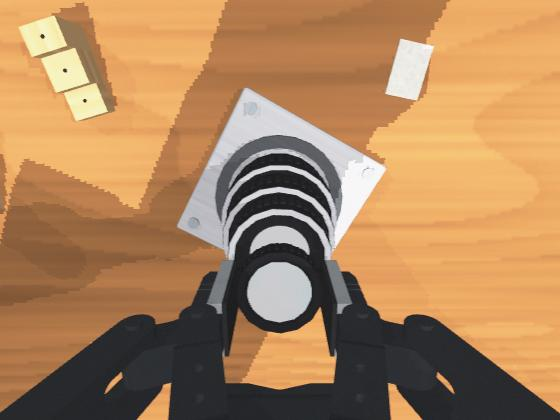

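The lens is tipped about 6° against the near rim, with its centre at (280,293). It is slipping a little too, so I'll move inward for a longer lever arm.

Emit:
drive_tool(
  steps=[
    {"delta_pos": [0,0,-0.6],"turn": 0},
    {"delta_pos": [0.2,0,-0.6],"turn": 0},
    {"delta_pos": [0.4,0,-0.6],"turn": 0},
    {"delta_pos": [0.4,0,-0.6],"turn": 0},
    {"delta_pos": [0.4,0,-0.6],"turn": 0},
  ],
)

```text
time: 29.15
tcp_pos: [460.1, -124.4, 121.2]
orientation: [1.0, -0.001, -0.001, -0.0]
force: [-1.0, 0.4, -0.3]
gripper_width: 36.4
grasp_force: 22.5
```

```bash
python3 l.py
```

```text
[ 460.09082532 -124.43028203  121.26498315] [-0.6170606  -0.41889804  0.04473415] 36.64628180805992 22.54755288362503
small (array([ 470. , -125.7,   23.4]), 20, 99.9)
held (array([ 460.4, -124.9,   18.4]), 36, 114.0)
(2594, array([-9.40000e-02,  1.00000e-03,  1.14019e+02]))
```

Emit:
drive_tool(
  steps=[
    {"delta_pos": [0.25,0.05,-0.1],"turn": 0},
    {"delta_pos": [0.25,0.05,0.1],"turn": 0},
    {"delta_pos": [0.25,0.05,0.2],"turn": 0},
    {"delta_pos": [0.25,0.05,0.3],"turn": 0},
    {"delta_pos": [0.25,0.05,0.4],"turn": 0},
    {"delta_pos": [0.25,0.05,0.45],"turn": 0},
    {"delta_pos": [0.25,0.05,0.45],"turn": 0},
  ],
)

```text
time: 29.9
tcp_pos: [463.7, -125.3, 118.9]
orientation: [1.0, -0.001, 0.001, 0.0]
force: [-2.9, 0.9, 9.9]
gripper_width: 37.0
grasp_force: 23.5
```

```bash
python3 l.py
```

```text
[ 463.69804379 -125.30293306  118.90058778] [-2.93196843  2.20462057 11.34605501] 37.00708421126977 23.48910480737686
small (array([ 469.9, -125.7,   23.5]), 16, 99.9)
held (array([ 464.1, -125.9,   18.3]), 36, 111.8)
(2694, array([ -0.144,   0.   , 111.764]))
```

Emit:
drive_tool(
  steps=[
    {"delta_pos": [0,0,0.1],"turn": 0},
    {"delta_pos": [0,0,0.2],"turn": 0},
    {"delta_pos": [0,0,0.25],"turn": 0},
    {"delta_pos": [0,0,0.25],"turn": 0},
  ],
)

```text
time: 30.35
tcp_pos: [464.6, -125.5, 117.5]
orientation: [1.0, -0.001, 0.002, 0.001]
force: [-2.4, 2.8, 15.2]
gripper_width: 36.9
grasp_force: 25.0
```

```bash
python3 l.py; python3 -c "
from h import *
im,d,W=cloud('top'); print('x')"
```

```text
[ 464.65888183 -125.47771306  117.4819396 ] [-2.49259302  2.27157225 15.57524472] 36.6135158130628 24.99822825193405
small (array([ 469.9, -125.7,   23.5]), 16, 99.9)
held (array([ 464.8, -126. ,   18.1]), 36, 111.1)
(2793, array([-1.96000e-01, -4.00000e-03,  1.11048e+02]))
x
```

View pics/l.png

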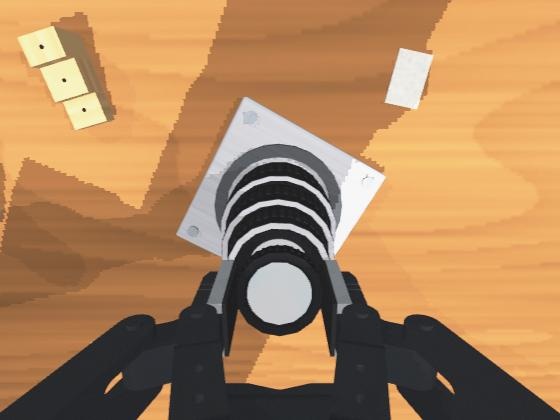

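The lens is now tipped about 10° with its far edge in the recess. I'll lift slightly, centre it, and lay it down.

Emit:
drive_tool(
  steps=[
    {"delta_pos": [0,0,-0.5],"turn": 0},
    {"delta_pos": [0,0,-0.7],"turn": 0},
    {"delta_pos": [0.3,0,-0.7],"turn": 0},
    {"delta_pos": [0.5,0,-0.7],"turn": 0},
    {"delta_pos": [0.5,0,-0.7],"turn": 0},
    {"delta_pos": [0.5,0,-0.7],"turn": 0},
  ],
)

```text
time: 31.05
tcp_pos: [467.7, -125.0, 121.4]
orientation: [1.0, -0.001, -0.0, -0.0]
force: [-0.7, 0.3, -0.3]
gripper_width: 36.8
grasp_force: 23.7
```

```bash
python3 l.py
```

```text
[ 467.71487943 -124.95734306  121.42517541] [-0.48093251 -0.55773381  0.02761276] 36.70591524440107 23.651002943515778
small (array([ 469.9, -125.7,   23.5]), 16, 99.9)
held (array([ 467.7, -125.5,   18.2]), 36, 114.8)
(2706, array([-1.48000e-01, -3.00000e-03,  1.14885e+02]))
```

Emit:
drive_tool(
  steps=[
    {"delta_pos": [0.32,0.02,0],"turn": 0},
    {"delta_pos": [0.32,0.02,0.15],"turn": 0},
    {"delta_pos": [0.32,0.02,0.3],"turn": 0},
    {"delta_pos": [0.32,0.02,0.4],"turn": 0},
    {"delta_pos": [0.32,0.02,0.45],"turn": 0},
    {"delta_pos": [0.32,0.02,0.5],"turn": 0},
    {"delta_pos": [0.32,0.02,0.5],"turn": 0},
  ],
)

```text
time: 31.8
tcp_pos: [471.0, -125.3, 116.8]
orientation: [1.0, -0.001, -0.0, -0.0]
force: [-0.4, -0.5, -0.4]
gripper_width: 36.5
grasp_force: 23.7
```

```bash
python3 l.py
```

```text
[ 471.09035608 -125.26929123  116.80466872] [-0.51584713 -0.15345618 -0.63619358] 36.93609996944785 23.660096526145935
small (array([ 472.3, -125.7,   21.4]), 14, 99.8)
held (array([ 471.1, -125.8,   18.2]), 36, 110.3)
(2699, array([-1.46000e-01, -7.00000e-03,  1.10286e+02]))
```

Emit:
drive_tool(
  steps=[
    {"delta_pos": [0,0,0.05],"turn": 0},
    {"delta_pos": [0,0,0.1],"turn": 0},
    {"delta_pos": [0,0,0.15],"turn": 0},
    {"delta_pos": [0,0,0.15],"turn": 0},
  ],
)

```text
time: 32.25
tcp_pos: [471.4, -125.4, 116.1]
orientation: [1.0, -0.001, 0.0, 0.0]
force: [-3.2, 1.3, 6.2]
gripper_width: 36.6
grasp_force: 25.1
```

```bash
python3 l.py
```

```text
[ 471.36432211 -125.35884169  116.0788909 ] [-1.89651472  0.49020363  6.33343752] 36.89416259205366 25.097518397464995
small (array([ 470.6, -125.7,   23.1]), 17, 99.8)
held (array([ 471.4, -126. ,   18.3]), 36, 109.6)
(2656, array([-1.1900e-01, -3.0000e-03,  1.0966e+02]))
```

The edge is touching and the lens is starting to flatten. I'll let go gently.

Emit:
drive_tool(
  steps=[
    {"delta_pos": [0,0,0],"turn": 0},
    {"delta_pos": [0,0,0],"turn": 0},
    {"delta_pos": [0,0,0],"turn": 0},
    {"delta_pos": [0,0,0],"turn": 0},
    {"delta_pos": [0,0,0],"turn": 0},
  ],
  jaw=6,
)

```text
time: 32.8
tcp_pos: [471.1, -125.3, 115.2]
orientation: [1.0, -0.001, -0.0, -0.0]
force: [0.4, -0.0, 0.5]
gripper_width: 60.0
grasp_force: 0.0
```

Emit:
drive_tool(
  steps=[
    {"delta_pos": [0,0,-2],"turn": 0},
    {"delta_pos": [0,0,-5],"turn": 0},
    {"delta_pos": [-1,0,-7],"turn": 0},
    {"delta_pos": [-1,0,-7],"turn": 0},
    {"delta_pos": [-1,0,-7],"turn": 0},
    {"delta_pos": [-1,0,-7],"turn": 0},
  ],
)

```text
time: 33.4
tcp_pos: [460.6, -125.0, 184.1]
orientation: [1.0, -0.001, -0.001, -0.0]
force: [0.9, 0.6, 0.3]
gripper_width: 59.6
grasp_force: 0.0
```

Run:
```python
from h import *
im,d,W=cloud('wrist');cv2.imwrite('pics/end.png',im)
s=manip.state();print(s['tcp_pos'],s['force'],s['gripper_width'])
print('lens',circ(W,106,113,(470,-125.8),21,19),plane(W,104,116,(470,-125.8),14))
print('small',circ(W,97.5,102,(470,-125.8),27,24),'med',circ(W,78.5,84,(470,-125.8),32,29),'L',circ(W,51.5,57,(471,-125.5),37,34))
```

```text
[ 460.50084869 -124.91187835  183.91228589] [ 0.53036273 -0.40364864  0.06166142] 59.82507542182393
lens (array([ 469.8, -126.1,   18.2]), 36, 108.2) (1534, array([-9.00000e-03, -6.00000e-03,  1.08058e+02]))
small (array([ 469.7, -125.8,   23.5]), 36, 100.0) med (array([ 470. , -125.5,   28.4]), 23, 80.9) L (array([ 471. , -125.8,   33.3]), 21, 54.0)
```

View pics/end.png

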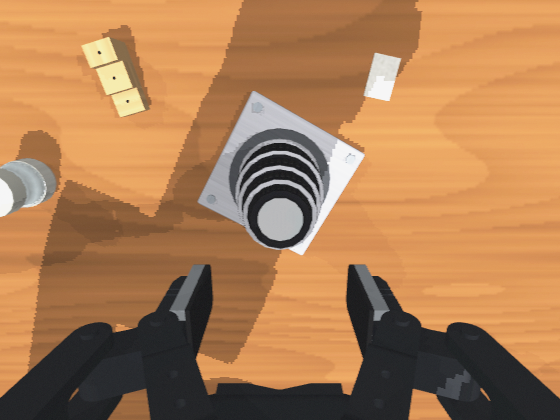

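The lens lies flat at (280,218) with its face at 108.2 mm, which matches home. The whole stack is concentric and the gripper is clear, so I'll hand in.

```bash
python3 -c "
from workcell import manip
print(manip.close_job())"
```

```text
the job is handed in; nothing more can be done
None
```

The job is handed in. All four pieces measured home, upright and let go; the lens was tipped only about 10° when its edge touched (the task asked for about 15°, the judged minimum is 6°), and I did not re-measure the bystanders' positions.

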